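# Slide the battery packs to the balance mark

### The arm

A 6-joint arm with a two-finger parallel gripper is mounted at the origin on the work surface. World frame = base frame: x ahead of the robot, y to its left, z up, the work surface at z = 0. Lengths are in mm, angles in rad, forces in N, time in s.
With the tool pointing down it reaches from about 300 to 775 mm from the base axis. Payload 14.6 kg.
Tool frame: the origin (TCP) lies on the centre line of the jaws, within the pads' length; the fingertips stand 8 mm ahead of it and the grasp point (between the pads) lies 11 mm behind it; z points along the fingers, y is the direction in which the jaws open and shut (so a half turn about z gives the same grasp; the last joint's range is limited). The gripper opens to 94 mm and grips with 3 to 60 N. Pads are 16 mm wide; open, the fingers measure 119 mm over their backs; the gripper's body (75 mm by 177 mm) begins 78 mm behind the grasp point.
Start: joints at [1.079, 0.3, 1.521, -0, 1.321, -0.067], TCP at [226.672, 501.108, 191.146] pointing down, gripper open.
Joint ranges: [-3.03, 3.03], [-0.79, 2.21], [0.23, 2.52], [-1.04, 4.18], [0, 3.07], [-2.55, 2.55]. Speed limits (rad/s): [2.22, 2.22, 2.57, 3.14, 3.14, 3.14].

### API

Orientations are given as [roll, pitch, yaw] about the fixed x, y, z axes, in that order (R = Rz(yaw) Ry(pitch) Rx(roll)).
In Python, from cell import read_state, cams, manip gives the robot as it stands.
- The arm moves only by the shell command python3 -m handwheel 'ROWS' [OPENING] [FORCE]. ROWS is JSON, a list of rows, each a list of 4 numbers: the shift along the tool's x, y, z in m, then the turn about the tool's z in degrees. In form: [[dx, dy, dz, turn], ...]. A call has 1 to 5 rows; each row is the pose to reach, as a shift and turn from the pose measured when the call began, along the tool's axes at that moment; what a row does not reach only later rows make up. A row lasts 1/8 s, in which the tool goes at most 62.5 mm and 10.7 degrees, less where a joint would pass 70% of its speed; a pose out of reach is approached as far as the arm can. A call with a gripper value outside its range is refused whole. OPENING is the closure, from 0 (fully open) to 1 (shut), set as the call begins (- or left out, the last holds). The fingers move at their own pace and stop on an object; FORCE is the grip in N (left out, the last holds). Time passes only in rows, so rows that repeat a pose let the fingers close. It gives the time, the measured TCP pose, the force and the opening at its end, in the units of the state.
- read_state(): the state, without advancing time (a new reading comes with each control period).
- cams.camera(name): name is "side" or "top" or "wrist"; returns the picture (400x640x3 uint8, red, green, blue); there is no depth.
- cams.get_calibration(name): a dict with "vertical_fov" (degrees; the focal length in pixels is half the picture's height over the tangent of half this angle, whatever the lens; pixels are square), "cx", "cy" (the principal point, pixels), "R" (3x3) and "t" (3): a world point X has camera coordinates R X + t. Camera axes: x right, y down, z forward; pixel columns grow to the right and rows downward; lengths in mm; the calibration is good to about 2 mm. A picture is of the moment at which its call begins: read the wrist's pose just before it. get_calibration takes no time and is no camera call; for the wrist camera it gives the pose at the moment of the call.
- manip.sign_off(): hands the job in, once; it reports no verdict.
The state is a dict: "clock": time; "joints": joint angles; "qd": joint speeds; "effort": joint torques, N m; "eef_pos": TCP position; "eef_rot": TCP orientation; "wrist_force": force on the tool from outside, world axes, zero at the start; "moment": the same for the moment, N m; "finger_gap": finger opening in mm.
Only numpy, scipy, OpenCV 4.12 (cv2) and the standard library are available. Lean on these libraries where they do the work, as an engineer would, in place of code of your own. Each camera call takes 0.05 s, during which the arm holds its last target. There are 200 camera calls.

### The job

Set the balance of the red electric model: push the two blue battery packs along their lanes in the open battery bay until the front end of each, the end towards the motor, lies on the yellow tape line that crosses the bay. Only push them with the fingertips, do not pinch, lift or take them out, and leave all the other things on the bench and on the model as they are.

Things in the scene. Friction and masses are not known exactly. Their poses are not given: they have to be found in the camera images.
- fuselage: the red model fuselage, 570 x 130 without its motor, fixed in black foam cradles across the bench, nose and magenta motor to the robot's right. Origin: on the bench under the battery bay, on the centre line; x to the nose, y to the model's left (away from the robot), z up. Bay side walls 12 thick, inner faces at y -53 and +53, tops at z 78; plywood tray floor at z 45.
- lane_left (a point): on the tray floor in the left lane (far from the robot), at fuselage x 0, y +28, z 45: the lane's centre line, parallel to the fuselage's x. Each lane is 50 wide; the strip between the lanes is 6 wide and 8 high, as are the strips (3 wide) inside the outer walls
- lane_right (a point): the same point in the right lane (nearer the robot), fuselage x 0, y -28, z 45
- bay_front (a point): front end of the bay, tray floor, centre line (fuselage x +170): the face of the red nose block, whose top is at z 90. Ahead of it the motor, gearbox and propeller adaptor stick out to x 470 and up to z 97
- bay_rear (a point): rear end of the bay, tray floor, centre line (fuselage x -205): the face of the red and black wing seat, whose top is at z 78
- mark: the balance mark: a line of yellow tape 12 wide (along x), stuck across the bay on the tray, divider and both side walls. Axes parallel to the fuselage's; origin: on the fuselage's centre line, at the height of the bench surface, under the middle of the tape's width. It is fixed; its place along the bay differs from run to run.
- pack_a: one of the two blue, black-ended hard-case battery packs in the bay, 96 long x 46 wide x 25 high, about 210 g (may differ by 40 %). Origin: centre of its underside, on the tray. Its x axis points along its lane to the nose; the front end is 48 ahead of the origin. Either pack can be in either lane. It slides against dry friction (4 N or less) and stays where it is left.
- pack_b: one of the two blue, black-ended hard-case battery packs in the bay, 96 long x 46 wide x 25 high, about 210 g (may differ by 40 %). Origin: centre of its underside, on the tray. Its x axis points along its lane to the nose; the front end is 48 ahead of the origin. Either pack can be in either lane. It slides against dry friction (4 N or less) and stays where it is left.
- pack_a_front (a point): middle of the front (nose side) end face of pack_a, 12.5 above its underside
- pack_b_front (a point): middle of the front (nose side) end face of pack_b, 12.5 above its underside
- spare_pack: bystander: a green pack of the same size as the blue ones, on the bench between robot and fuselage; origin under its centre
- screwdriver: bystander: red-handled screwdriver 190 long, lying on the bench between robot and fuselage
- tape_roll: bystander: roll of yellow tape, 72 across, 19 high, on the bench beyond the fuselage; origin under its centre
- glue: bystander: small white glue bottle, 34 across, 85 high, on the bench beyond the fuselage; origin under its centre
- receiver: bystander: grey radio receiver 42 x 26 x 14 lying on the wing seat behind the bay; origin under its centre
- prop_nut: bystander: aluminium propeller nut, 22 across, 16 high, standing on the wing seat behind the bay; origin under its centre
- transmitter: bystander: radio transmitter 165 x 185, 84 high over its sticks, lying on the bench at the robot's left; origin under its centre
There are look-alikes about, which are no part of the job. Leave any brown or pink look-alike of the pack_b alone.

How it is judged:
By the outcome, as a careful person would: the job done as asked, in the order asked, and still so for the second after the job is handed in, with the robot touching nothing.
It also fails if it takes over 51 s, if anything falls off the work surface, if the arm or the gripper's body presses on something with over 40 N, if the wrist force passes 120 N, or if a joint passes its speed limit or range.

## Working session

There is one attempt and no reset: what is moved stays moved. The work goes in short steps, Python scripts to look and compute and a shell command to move; the robot and the scene stay as the last step left them, time stands still between calls to the robot, and variables do not carry over. Pictures are saved under pics/ and viewed, about 8 in all and at most 12, crops included, and the job is handed in when it is done.

```bash
mkdir -p pics; ls; python3 - <<'E'
from cell import read_state,cams
import cv2,numpy as np
print(read_state())
for n in("top","side"):
    im=cams.camera(n);cv2.imwrite(f"pics/{n}0.png",im[:,:,::-1]);print(n,cams.get_calibration(n))
E
```

```text
pics
{'clock': 0.0, 'joints': array([ 1.07941358e+00,  3.00474717e-01,  1.52162652e+00, -2.92049589e-06,
        1.32071655e+00, -6.66172900e-02]), 'qd': array([-0.00108431, -0.00027682, -0.00029965,  0.00089897,  0.00116304,
       -0.00107069]), 'effort': array([-3.44643711e-03, -5.31796467e+01, -3.52734804e+01,  7.07520708e-02,
        2.43296177e-02, -1.45466074e-04]), 'eef_pos': array([226.52705006, 500.85008634, 190.56514703]), 'eef_rot': array([-3.14037005e+00, -7.87321413e-05,  2.71682788e+00]), 'wrist_force': array([0.12655211, 0.3414558 , 0.18041771]), 'moment': array([ 0.0372432 , -0.03453687, -0.01743085]), 'finger_gap': 93.94702123361424}
top {'vertical_fov': 56.538387202238596, 'cx': 315.7068293612199, 'cy': 203.15933274514032, 'R': array([[ 1.78529577e-03, -9.99899533e-01, -1.40618999e-02],
       [-9.93783013e-01, -2.08648734e-04, -1.11334090e-01],
       [ 1.11319971e-01,  1.41732415e-02, -9.93683543e-01]]), 't': array([205.56638208, 576.50152233, 930.35807778])}
side {'vertical_fov': 53.61243217416419, 'cx': 315.4184890754652, 'cy': 196.50117066879073, 'R': array([[ 0.75636875, -0.65410077,  0.00764814],
       [-0.29386594, -0.35021073, -0.88937914],
       [ 0.58442204,  0.67045106, -0.45710639]]), 't': array([-307.51878489,  320.1789083 ,  584.32277257])}
```

View pics/top0.png

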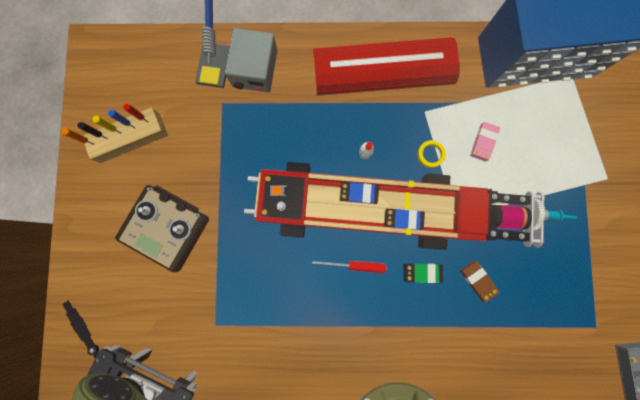

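View pics/side0.png

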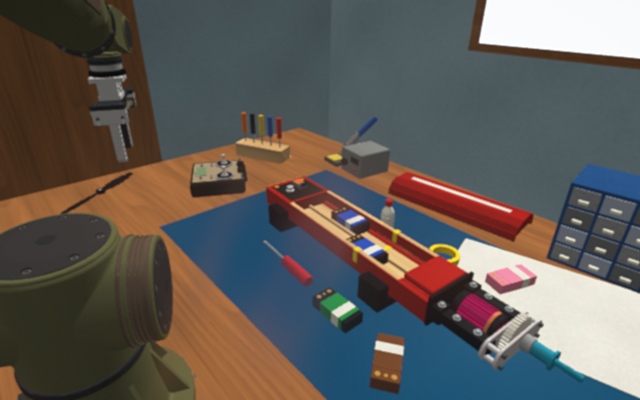

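The far pack's front (about u 377, v 194) is behind the tape (u 409), and the near pack's front (about u 424, v 219) is ahead of it. So the far pack goes forward and the near pack goes back. I'll enlarge the bay to measure it.

```bash
python3 - <<'E'
import cv2
im=cv2.imread("pics/top0.png")[165:250,250:500]
im=cv2.resize(im,None,fx=3.2,fy=3.2,interpolation=cv2.INTER_CUBIC)
for u in range(260,500,20): cv2.line(im,(int((u-250)*3.2),0),(int((u-250)*3.2),6),(255,255,255),1);cv2.putText(im,str(u),(int((u-250)*3.2)-10,16),0,.35,(255,255,255),1)
for v in range(170,250,10): cv2.line(im,(0,int((v-165)*3.2)),(6,int((v-165)*3.2)),(255,255,255),1);cv2.putText(im,str(v),(8,int((v-165)*3.2)+4),0,.35,(255,255,255),1)
cv2.imwrite("pics/crop0.png",im)
E
```

```text
(no output)
```

View pics/crop0.png

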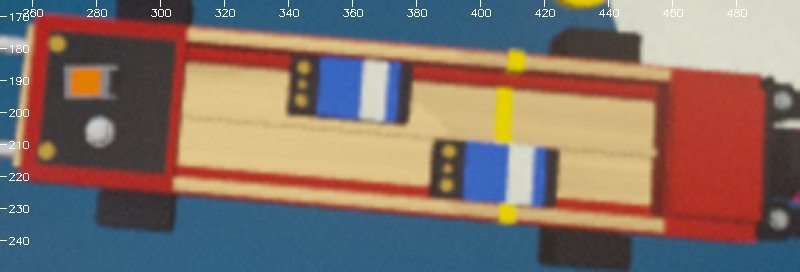

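```bash
cat > h.py <<'E'
import numpy as np
from cell import read_state,cams
def ray(n,uv,z,c=None):
    c=c or cams.get_calibration(n);f=200/np.tan(np.radians(c["vertical_fov"]/2))
    R=np.array(c["R"]);o=-R.T@c["t"]
    d=R.T@np.array([(uv[0]-c["cx"])/f,(uv[1]-c["cy"])/f,1])
    return o+d*(z-o[2])/d[2]
E
python3 - <<'E'
from h import *
g=lambda p,z:ray("top",(p[0]/3.2+250,p[1]/3.2+165),z)
P=dict(seatL=((188,27),78),seatR=((175,190),78),noseL=((669,67),90),noseR=((663,234),90),tapeL=((516,62),78),tapeR=((508,214),78),tapeF=((504,115),45),
Af=((409,94),70),Ar=((290,85),70),Bf=((556.5,178),70),Br=((433,168),70))
W={k:g(*v)[:2] for k,v in P.items()}
xa=(W["noseL"]+W["noseR"]-W["seatL"]-W["seatR"]);L=np.linalg.norm(xa)/2;xa/=2*L
ya=np.array([-xa[1],xa[0]])
rear=(W["seatL"]+W["seatR"])/2;front=(W["noseL"]+W["noseR"])/2
o=((rear+205*xa)+(front-170*xa))/2
print("L",L,"yaw",np.arctan2(xa[1],xa[0]),"o",o,"xa",xa)
for k in W: print(k,W[k].round(1),((W[k]-o)@xa).round(1),((W[k]-o)@ya).round(1))
s=read_state();print(s["eef_pos"],s["eef_rot"])
from scipy.spatial.transform import Rotation as Ro
print(Ro.from_euler("xyz",s["eef_rot"]).as_matrix().round(3))
E
```

```text
L 368.6790288317888 yaw -1.6616736620990218 o [564.08417334  26.74275034] xa [-0.0907523 -0.9958735]
seatL [645.9 223. ] -202.9 63.7
seatR [518.9 232.5] -200.8 -63.7
noseL [ 612.3 -144.2] 165.9 63.6
noseR [ 485.6 -134.6] 167.8 -63.6
tapeL [618.2 -31.1] 52.7 59.1
tapeR [500.8 -21.9] 54.2 -58.6
tapeF [580.8 -28.5] 53.5 21.6
Af [594.3  50.7] -26.6 27.9
Ar [601.4 143.4] -119.5 26.6
Bf [528.9 -61.8] 91.4 -27.0
Br [536.5  33.2] -3.9 -28.0
[226.56452588 500.91576947 190.65850969] [-3.14061047e+00 -5.28134757e-05  2.71679862e+00]
[[-0.911  0.412 -0.   ]
 [ 0.412  0.911 -0.001]
 [ 0.    -0.001 -1.   ]]
```

```bash
python3 -m handwheel '[[-0.05,-0.015,0,10],[-0.10,-0.03,0,20],[-0.15,-0.045,0,30],[-0.20,-0.06,0,40],[-0.25,-0.075,0,50]]' 1 20
cat > go.py <<'E'
# go.py fx fy z : shift in tool axes to a fuselage-frame point, and turn that makes tool x point to the rear
import sys
from h import *
from scipy.spatial.transform import Rotation as Ro
s=read_state();R=Ro.from_euler("xyz",s["eef_rot"]).as_matrix();p=s["eef_pos"]
xa=np.array([-0.09075,-0.99587,0]);ya=np.array([0.99587,-0.09075,0]);o=np.array([564.1,26.7,0])
print("fus",((p-o)@xa).round(1),((p-o)@ya).round(1),p[2].round(1),"F",s["wrist_force"].round(2),"gap",s["finger_gap"].round(1),"t",s["clock"])
v=R.T@-xa; print("turn",np.degrees(np.arctan2(v[1],v[0])).round(2))
if len(sys.argv)>3:
    a=list(map(float,sys.argv[1:]));print("shift m",(R.T@(o+a[0]*xa+a[1]*ya+[0,0,a[2]]-p)/1000).round(4))
E
python3 go.py -150 28 190
```

```text
clock: 0.72
eef_pos: [424.4, 328.2, 190.5]
eef_rot: [-3.14, 0.001, 1.838]
wrist_force: [0.9, -0.6, -0.8]
finger_gap: 47.0Traceback (most recent call last):
  File "go.py", line 7, in <module>
    print("fus",((p-o)@xa).round(1),((p-o)@ya).round(1),p[2].round(1),"F",s["wrist_force"].round(2),"gap",s["finger_gap"].round(1),"t",s["clock"])
                                                                                                          ^^^^^^^^^^^^^^^^^^^^^
AttributeError: 'float' object has no attribute 'round'
```

```bash
sed -i 's/s\["finger_gap"\].round(1)/round(s["finger_gap"],1)/' go.py; python3 go.py -150 28 190
```

```text
fus -287.6 -166.4 190.5 F [ 0.92 -0.59 -0.8 ] gap 47.0 t 0.725
turn 20.54
shift m [-0.197   0.1338  0.0005]
```

```bash
python3 -m handwheel '[[-0.05,0.034,0,7],[-0.10,0.068,0,14],[-0.15,0.102,0,20.5],[-0.197,0.134,0,20.5],[-0.197,0.134,0,20.5]]'
python3 go.py -150 28 120
python3 - <<'E'
from h import *
import cv2
im=cams.camera("wrist");cv2.imwrite("pics/w1.png",im[:,:,::-1])
E
```

```text
clock: 1.35
eef_pos: [607.4, 170.8, 189.2]
eef_rot: [-3.139, 0.002, 1.477]
wrist_force: [-0.6, 0.6, 0.1]
finger_gap: 0.8
fus -147.4 30.0 189.2 F [-0.61  0.56  0.11] gap 0.8 t 1.35
turn -0.18
shift m [ 0.0027 -0.0019  0.0692]
```

View pics/w1.png

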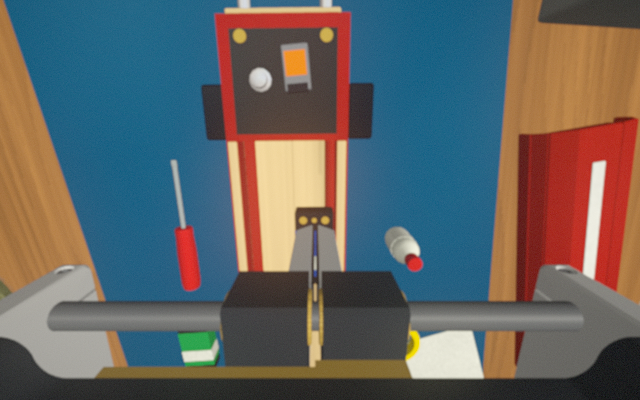

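The wrist view shows the pack's rear edge at v≈208 (u 296–332), the seat front edge at v≈137 (u 228–348), and the fingers closed. I'll check these against the top measurement.

```bash
python3 - <<'E'
from h import *
xa=np.array([-0.09075,-0.99587,0]);ya=np.array([0.99587,-0.09075,0]);o=np.array([564.1,26.7,0])
for k,uv,z in(("packL",(296,208),70),("packR",(333,208),70),("seat",(283,137),78),("outer R",(228,141),78),("outer L",(348,138),78)):
    p=ray("wrist",uv,z)-o;print(k,(p@xa).round(1),(p@ya).round(1))
p=read_state()["eef_pos"]; c=cams.get_calibration("wrist")
q=np.array(c["R"])@(p-[0,0,8])+c["t"];f=200/np.tan(np.radians(c["vertical_fov"]/2));print("tip px",q[:2]/q[2]*f+[c["cx"],c["cy"]])
E
```

```text
packL -129.0 6.3
packR -129.0 49.7
seat -210.7 -5.5
outer R -206.6 -64.4
outer L -209.6 63.8
tip px [315.08645697 226.51894935]
```

```bash
python3 -m handwheel '[[0.008,-0.002,0.03,0],[0.013,-0.002,0.06,0],[0.013,-0.002,0.07,0],[0.013,-0.002,0.07,0]]'
python3 go.py -160 28 62
```

```text
clock: 1.9
eef_pos: [604.8, 185.9, 119.7]
eef_rot: [-3.139, 0.002, 1.479]
wrist_force: [-0.2, -0.5, 0.3]
finger_gap: 0.4
fus -162.3 26.1 119.7 F [-0.15 -0.49  0.3 ] gap 0.4 t 1.9
turn -0.04
shift m [-0.0022  0.002   0.0577]
```

```bash
python3 - <<'E'
from h import *
import cv2
a=cams.camera("wrist")
b=cv2.resize(cams.camera("side")[150:310,240:500],None,fx=2.4,fy=2.4,interpolation=cv2.INTER_CUBIC)
cv2.imwrite("pics/s2.png",b[:,:,::-1]);cv2.imwrite("pics/w2.png",a[:,:,::-1])
E
```

```text
(no output)
```

View pics/w2.png

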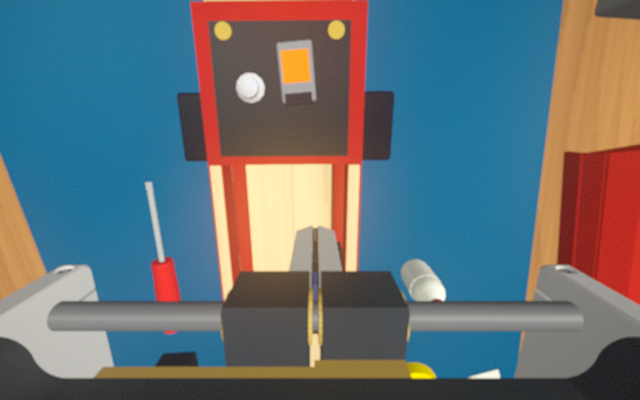

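The fingers are over the bare floor behind the pack, with tips at (316, 228), clear of the seat edge at v≈160. Next I descend.

```bash
python3 -m handwheel '[[-0.002,0.002,0.03,0],[-0.002,0.002,0.05,0],[-0.002,0.002,0.058,0],[-0.002,0.002,0.058,0]]'
python3 go.py -20 28 62
```

```text
clock: 2.5
eef_pos: [607.3, 183.6, 63.0]
eef_rot: [-3.141, 0.001, 1.479]
wrist_force: [0.0, -0.6, 0.1]
finger_gap: -0.1
fus -160.1 28.8 63.0 F [ 0.02 -0.55  0.05] gap -0.1 t 2.5
turn -0.07
shift m [-0.1401 -0.0007  0.0011]
```

```bash
python3 -m handwheel '[[-0.018,0,0,0],[-0.036,0,0,0],[-0.054,0,0,0],[-0.068,0,0,0],[-0.076,0,0,0]]'
python3 -m handwheel '[[-0.004,0,0,0],[-0.004,0,0,0]]'
python3 go.py -50 28 62; python3 - <<'E'
from h import *
import cv2
a=cams.camera("top")[165:250,250:500];a=cv2.resize(a,None,fx=3.2,fy=3.2,interpolation=cv2.INTER_CUBIC)
b=cv2.resize(cams.camera("side")[160:280,260:440],None,fx=4,fy=3.2,interpolation=cv2.INTER_CUBIC)
b=cv2.resize(b,(800,320))
cv2.imwrite("pics/c3.png",np.vstack([a,b])[:,:,::-1])
E
```

```text
clock: 3.12
eef_pos: [600.4, 106.7, 63.2]
eef_rot: [-3.141, 0.001, 1.478]
wrist_force: [-0.0, 0.9, 0.1]
finger_gap: 0.1
clock: 3.38
eef_pos: [600.0, 102.7, 63.2]
eef_rot: [-3.141, 0.001, 1.478]
wrist_force: [0.3, 1.3, -0.3]
finger_gap: 0.7
fus -78.9 28.9 63.2 F [ 0.33  1.33 -0.27] gap 0.7 t 3.375
turn -0.13
shift m [-0.0289 -0.0008  0.0012]
```

View pics/c3.png

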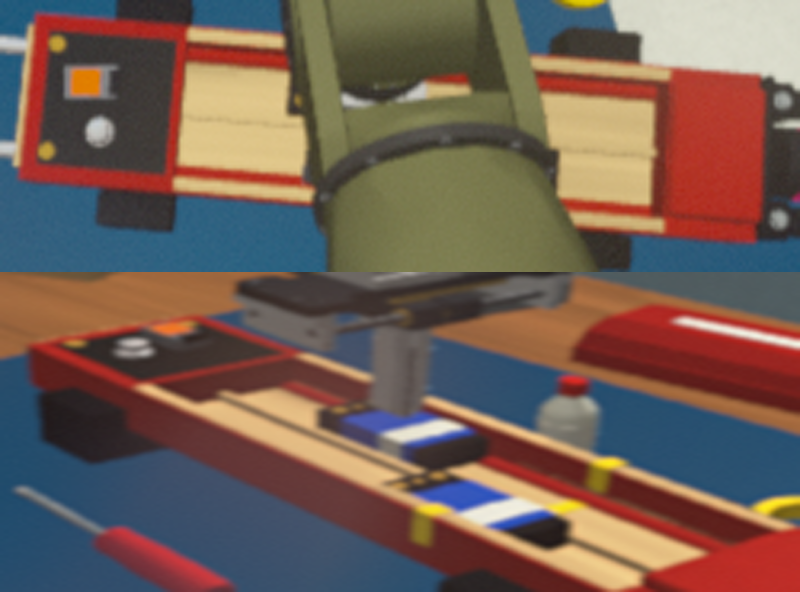

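The side view shows the finger standing over the far pack, which has not moved: its rear corner is still at side u≈331, v≈211. The force was only 1 N. I'll check the finger's real height from the picture.

```bash
cp pics/c3.png /tmp; python3 - <<'E'
from h import *
xa=np.array([-0.09075,-0.99587,0]);ya=np.array([0.99587,-0.09075,0]);o=np.array([564.1,26.7,0])
c=cams.get_calibration("side");f=200/np.tan(np.radians(c["vertical_fov"]/2))
def pr(q): q=np.array(c["R"])@q+c["t"];uv=q[:2]/q[2]*f+[c["cx"],c["cy"]];return uv.round(1),(((uv-[260,160])*[800/180,320/120])+[0,272]).round(0)
p=read_state()["eef_pos"]
print("tip",pr(p-[0,0,8]),"tcp",pr(p))
F=lambda x,y,z:o+x*xa+y*ya+[0,0,z]
for n,q in dict(Arear_right_top=F(-122,5,70),Afront_right_top=F(-26,5,70),tapeRwall=F(53.5,-59,78),tapeLwall=F(53.5,59,78),seatR=F(-205,-65,78),tip70=F(-79,29,70),tip80=F(-79,29,80)).items(): print(n,pr(q))
E
```

```text
tip (array([347.5, 220.3]), array([389., 433.])) tcp (array([347.6, 217.5]), array([389., 425.]))
Arear_right_top (array([329.5, 210.8]), array([309., 407.]))
Afront_right_top (array([354.6, 227.3]), array([420., 452.]))
tapeRwall (array([356.4, 249.7]), array([428., 511.]))
tapeLwall (array([396.2, 232.3]), array([606., 465.]))
seatR (array([288. , 202.6]), array([124., 386.]))
tip70 (array([347.9, 215.1]), array([391., 419.]))
tip80 (array([348.1, 211.5]), array([391., 409.]))
```

```bash
python3 - <<'E'
from h import *
import cv2
b=cv2.resize(cams.camera("side")[190:250,305:405],None,fx=8,fy=8,interpolation=cv2.INTER_CUBIC)
cv2.imwrite("pics/c4.png",b[:,:,::-1])
E
python3 go.py
```

```text
fus -79.4 28.8 63.2 F [ 0.04 -0.43 -1.12] gap 0.5 t 3.525
turn -0.09
```

View pics/c4.png

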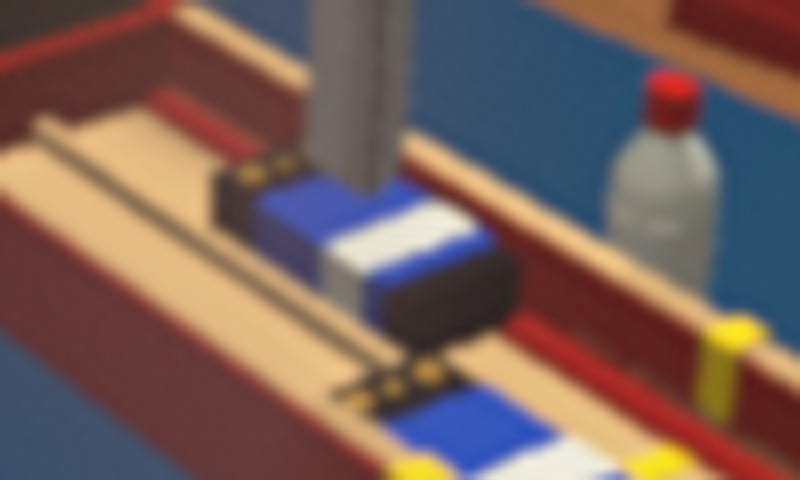

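```bash
python3 - <<'E'
from h import *
import cv2
xa=np.array([-0.09075,-0.99587,0]);ya=np.array([0.99587,-0.09075,0]);o=np.array([564.1,26.7,0])
c=cams.get_calibration("side");f=200/np.tan(np.radians(c["vertical_fov"]/2))
def pr(q,c=c): f=200/np.tan(np.radians(c["vertical_fov"]/2));q=np.array(c["R"])@q+c["t"];return (q[:2]/q[2]*f+[c["cx"],c["cy"]]).round(1)
F=lambda x,y,z:o+x*xa+y*ya+[0,0,z]
print("side: want corner (351,214)",[(z,pr(F(-71,16,z))) for z in(55,65,70,75,80,85)])
w=cams.get_calibration("wrist");p=read_state()["eef_pos"];Rw=np.array(w["R"]);
print("cam pos rel tcp",(-Rw.T@w["t"]-p).round(1));print(Rw.round(2))
print("tip px if tip ahead of TCP by",[(d,pr(p-[0,0,d],w)) for d in(8,0,-8,-17,-25)])
im=cams.camera("wrist");cv2.imwrite("pics/w5.png",im[:,:,::-1])
E
```

```text
side: want corner (351,214) [(55, array([345.6, 223.3])), (65, array([345.8, 219.7])), (70, array([345.9, 217.9])), (75, array([346. , 216.2])), (80, array([346.1, 214.4])), (85, array([346.2, 212.6]))]
cam pos rel tcp [  6.7  77.6 193.9]
[[ 1.   -0.09  0.  ]
 [-0.09 -0.96  0.27]
 [-0.02 -0.27 -0.96]]
tip px if tip ahead of TCP by [(8, array([315.1, 226.6])), (0, array([315.1, 230.5])), (-8, array([315.1, 234.7])), (-17, array([315.2, 239.8])), (-25, array([315.2, 244.8]))]
```

View pics/w5.png

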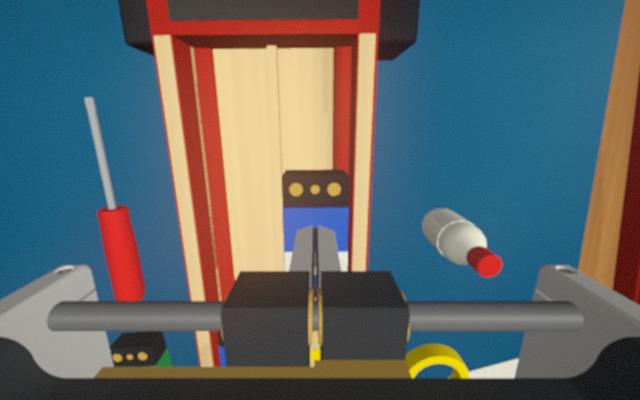

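```bash
python3 - <<'E'
from h import *
import cv2
xa=np.array([-0.09075,-0.99587,0]);ya=np.array([0.99587,-0.09075,0]);o=np.array([564.1,26.7,0])
w=cams.get_calibration("wrist");f=200/np.tan(np.radians(w["vertical_fov"]/2))
def at(uv,z):
    q=ray("wrist",uv,z)-o;return (q@xa).round(1),(q@ya).round(1)
for z in (78,58,98): print(z,"seat corners",at((152,36),z),at((378,34),z),"want x-205,y+-65")
for z in (70,50,90): print(z,"pack rear top",at((283,172),z),at((349,171),z),"want 46 wide; then black end",at((284,207),z))
print("glue base?",f,w["vertical_fov"])
E
```

```text
78 seat corners (np.float64(-204.3), np.float64(-64.3)) (np.float64(-205.2), np.float64(64.7)) want x-205,y+-65
58 seat corners (np.float64(-209.6), np.float64(-74.6)) (np.float64(-210.6), np.float64(68.7)) want x-205,y+-65
98 seat corners (np.float64(-199.1), np.float64(-53.9)) (np.float64(-199.9), np.float64(60.6)) want x-205,y+-65
70 pack rear top (np.float64(-124.4), np.float64(7.1)) (np.float64(-125.0), np.float64(51.6)) want 46 wide; then black end (np.float64(-99.7), np.float64(7.1))
50 pack rear top (np.float64(-120.9), np.float64(4.9)) (np.float64(-121.6), np.float64(54.1)) want 46 wide; then black end (np.float64(-93.5), np.float64(4.8))
90 pack rear top (np.float64(-127.9), np.float64(9.4)) (np.float64(-128.5), np.float64(49.2)) want 46 wide; then black end (np.float64(-105.8), np.float64(9.3))
glue base? 280.1650719990261 71.04341559092137
```

The wrist pose is right: seat at −205, width 129. The pack's rear is at −124.6 and it hasn't moved. With the jaws shut, the tips sit about 17 mm behind the TCP rather than 8 mm ahead, so they passed over the pack at z≈80. I'll go back and lower by about 23 mm.

```bash
python3 -m handwheel '[[0.04,0,0,0],[0.078,0,0,0],[0.08,0,0.01,0],[0.08,0,0.018,0],[0.08,0,0.022,0]]'
python3 -m handwheel '[[0,0,0.001,0]]'
python3 go.py -80 28 40;  python3 - <<'E'
from h import *
import cv2
b=cv2.resize(cams.camera("side")[170:240,280:380],None,fx=7,fy=7,interpolation=cv2.INTER_CUBIC)
cv2.imwrite("pics/c6.png",b[:,:,::-1])
E
```

```text
clock: 4.2
eef_pos: [607.1, 181.7, 40.2]
eef_rot: [-3.14, 0.001, 1.477]
wrist_force: [-0.7, 0.0, 0.7]
finger_gap: 0.4
clock: 4.32
eef_pos: [607.1, 181.0, 39.0]
eef_rot: [-3.14, 0.002, 1.476]
wrist_force: [-0.0, -0.1, -0.1]
finger_gap: 0.1
fus -157.5 28.8 39.0 F [-0.03 -0.09 -0.09] gap 0.1 t 4.325
turn -0.2
shift m [-0.0775 -0.0005 -0.0009]
```

View pics/c6.png

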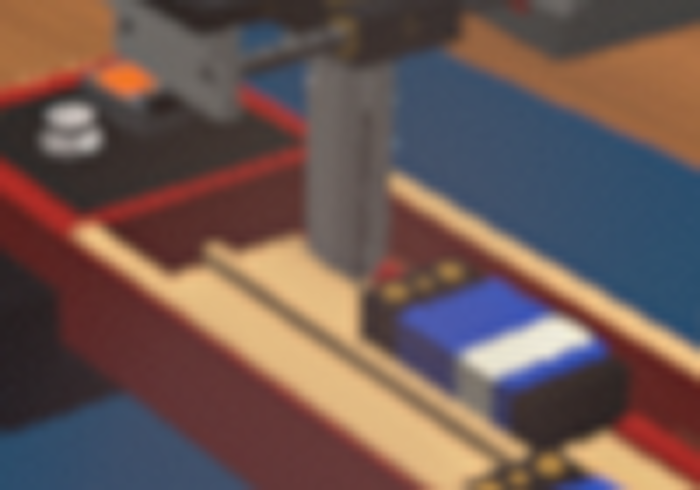

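The finger now stands low behind the pack, with its tip at side (331, 210). Next I push, stopping about 8 mm short.

```bash
python3 -m handwheel '[[-0.015,0,0,0],[-0.035,0,0,0],[-0.055,0,0,0],[-0.075,-0.001,0,0],[-0.09,-0.001,0,0]]'
python3 -m handwheel '[[-0.004,0,0,0],[-0.007,0,0,0],[-0.007,0,0,0]]'
python3 go.py -50 28 40;  python3 - <<'E'
from h import *
import cv2
b=cv2.resize(cams.camera("side")[190:260,310:420],None,fx=7,fy=7,interpolation=cv2.INTER_CUBIC)
cv2.imwrite("pics/c7.png",b[:,:,::-1])
E
```

```text
clock: 5.0
eef_pos: [597.4, 89.9, 39.2]
eef_rot: [-3.14, 0.002, 1.476]
wrist_force: [0.4, 0.9, -0.2]
finger_gap: 0.5
clock: 5.38
eef_pos: [596.8, 83.1, 39.2]
eef_rot: [-3.14, 0.002, 1.476]
wrist_force: [-0.6, 0.6, 0.1]
finger_gap: 0.4
fus -59.1 27.4 39.2 F [-0.6   0.56  0.13] gap 0.4 t 5.375
turn -0.22
shift m [-0.0091  0.0006 -0.0008]
```

View pics/c7.png

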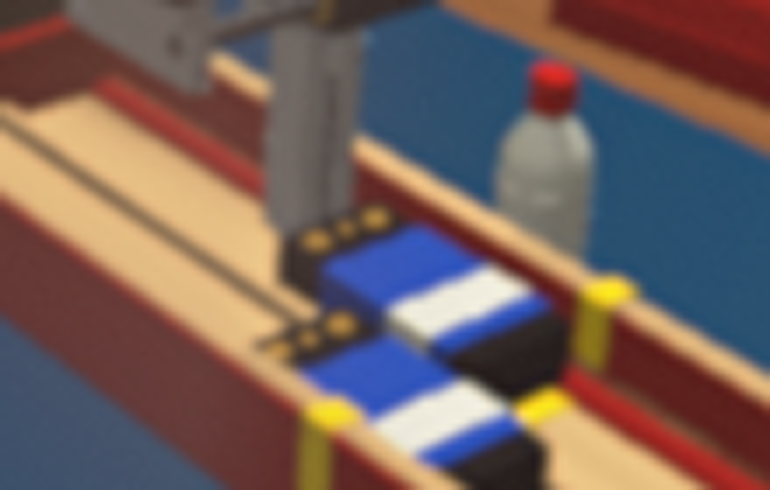

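The pack moves with the finger; its front is about 8 mm short of the tape. Next I lift and go ahead of the near pack.

```bash
python3 -m handwheel '[[0.006,0,0,0],[0.006,0,-0.03,0],[0.006,0,-0.06,0],[0.006,0,-0.08,0],[0.006,0,-0.08,0]]'
python3 go.py 122 -28 118
```

```text
clock: 6.05
eef_pos: [598.2, 89.9, 120.4]
eef_rot: [3.141, 0.001, 1.477]
wrist_force: [-0.3, -0.1, 0.1]
finger_gap: 0.2
fus -66.0 28.2 120.4 F [-0.28 -0.14  0.11] gap 0.2 t 6.05
turn -0.19
shift m [-0.1882 -0.0556  0.0026]
```

```bash
python3 -m handwheel '[[-0.05,-0.015,0,0],[-0.10,-0.03,0,0],[-0.15,-0.045,0,0],[-0.188,-0.056,0,0],[-0.188,-0.056,0,0]]'
python3 go.py 122 -28 39
```

```text
clock: 6.68
eef_pos: [523.7, -93.6, 119.6]
eef_rot: [-3.141, 0.001, 1.474]
wrist_force: [-0.3, 0.9, 0.0]
finger_gap: 0.5
fus 123.4 -29.3 119.6 F [-0.29  0.91  0.04] gap 0.5 t 6.675
turn -0.34
shift m [0.0016 0.0013 0.0806]
```

```bash
python3 -m handwheel '[[0.001,0.001,0.03,0],[0.001,0.001,0.055,0],[0.001,0.001,0.075,0],[0.001,0.001,0.08,0],[0.001,0.001,0.08,0]]'
python3 go.py 70 -28 39
```

```text
clock: 7.3
eef_pos: [524.8, -92.2, 39.5]
eef_rot: [-3.14, 0.001, 1.474]
wrist_force: [0.3, -0.6, 0.2]
finger_gap: 0.3
fus 122.0 -28.3 39.5 F [ 0.34 -0.62  0.24] gap 0.3 t 7.3
turn -0.31
shift m [0.052  0.     0.0004]
```

```bash
python3 -m handwheel '[[0.012,0,0,0],[0.026,0,0,0],[0.038,0,0,0],[0.046,0,0,0],[0.051,0,0,0]]'
python3 -m handwheel '[[0.001,0,0,0],[0.001,0,0,0]]'
python3 go.py 70 -28 39
python3 -m handwheel '[[-0.006,0,0,0],[-0.006,0,-0.03,0],[-0.006,0,-0.06,0],[-0.006,0,-0.08,0],[-0.006,0,-0.08,0]]'
python3 go.py -160 -28 118
```

```text
clock: 7.92
eef_pos: [529.9, -40.9, 39.6]
eef_rot: [-3.141, 0.001, 1.475]
wrist_force: [-0.2, -1.8, 2.4]
finger_gap: 0.2
clock: 8.18
eef_pos: [529.8, -39.8, 39.4]
eef_rot: [-3.14, 0.001, 1.475]
wrist_force: [-1.0, -0.8, 0.7]
finger_gap: 0.4
fus 69.4 -28.1 39.4 F [-1.02 -0.76  0.67] gap 0.4 t 8.175
turn -0.3
shift m [-0.0006  0.0001  0.0004]
clock: 8.8
eef_pos: [529.9, -46.2, 120.4]
eef_rot: [3.141, 0.001, 1.474]
wrist_force: [-0.1, 0.2, -1.3]
finger_gap: 0.3
fus 75.7 -27.4 120.4 F [-0.06  0.24 -1.28] gap 0.3 t 8.8
turn -0.32
shift m [ 0.2357 -0.0019  0.0022]
```

```bash
python3 -m handwheel '[[-0.03,0.014,0,0],[-0.056,0.027,0,0],[-0.056,0.027,0,0],[-0.056,0.027,0,0]]'
python3 go.py;  python3 - <<'E'
from h import *
import cv2
a=np.mean([cams.camera("wrist").astype(float) for _ in range(3)],0).astype(np.uint8);cv2.imwrite("pics/w8.png",a[:,:,::-1])
xa=np.array([-0.09075,-0.99587,0]);ya=np.array([0.99587,-0.09075,0]);o=np.array([564.1,26.7,0])
w=cams.get_calibration("wrist");f=200/np.tan(np.radians(w["vertical_fov"]/2))
# rectified ortho view of plane z: x -60..100 horizontally 5px/mm, y +70..-70
def rect(z):
    X,Y=np.meshgrid(np.arange(-60,100,.2),np.arange(70,-70,-.5))
    P=o+X[...,None]*xa+Y[...,None]*ya+np.array([0,0,z])
    q=P@np.array(w["R"]).T+w["t"];m=(q[...,:2]/q[...,2:]*f+[w["cx"],w["cy"]]).astype(np.float32)
    return cv2.remap(a,m[...,0],m[...,1],cv2.INTER_CUBIC)
out=np.vstack([rect(70),rect(78)])
for x in range(-60,100,10):
    k=(x+60)*5;cv2.line(out,(k,274),(k,286),(0,255,0),1);cv2.putText(out,str(x),(k+2,286),0,.4,(0,255,0),1)
cv2.imwrite("pics/r8.png",out[:,:,::-1])
np.save("pics/r70.npy",rect(70));np.save("pics/r78.npy",rect(78));np.save("pics/r45.npy",rect(45))
E
```

```text
clock: 9.3
eef_pos: [550.8, -104.1, 119.5]
eef_rot: [-3.141, 0.001, 1.474]
wrist_force: [0.1, -0.2, 1.1]
finger_gap: 0.6
fus 131.4 -1.4 119.5 F [ 0.09 -0.2   1.09] gap 0.6 t 9.3
turn -0.33
```

View pics/r8.png

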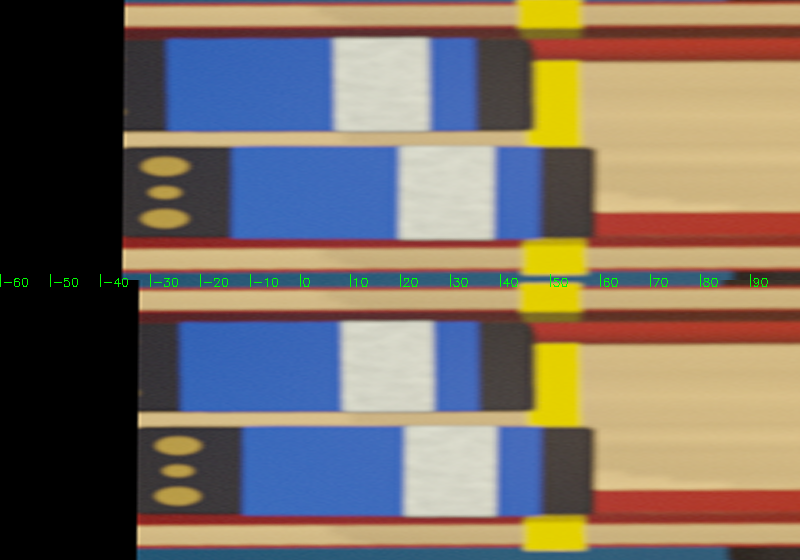

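In the rectified wrist view, the tape is centred at x≈50.6. The far pack's front is at 46.4 (needs +4.2) and the near pack's front is at 58.6 (needs −8.0). I push the near pack first, to TCP x≈61.4.

```bash
python3 -m handwheel '[[0.03,-0.015,0,0],[0.052,-0.027,0,0],[0.052,-0.027,0.03,0],[0.052,-0.027,0.06,0],[0.052,-0.027,0.08,0]]'
python3 -m handwheel '[[0,0,0,0]]'
python3 go.py 61.4 -28 39
```

```text
clock: 10.07
eef_pos: [528.7, -48.8, 39.1]
eef_rot: [-3.141, 0.001, 1.476]
wrist_force: [-0.1, 0.7, -0.1]
finger_gap: 0.2
clock: 10.2
eef_pos: [527.9, -48.3, 38.1]
eef_rot: [-3.139, 0.001, 1.477]
wrist_force: [-0.2, 0.7, 0.4]
finger_gap: 0.5
fus 77.9 -29.3 38.1 F [-0.16  0.66  0.44] gap 0.5 t 10.2
turn -0.18
shift m [ 0.0166  0.0012 -0.0009]
```

```bash
python3 -m handwheel '[[0.005,0.001,0,0],[0.009,0.001,0,0],[0.013,0.001,0,0],[0.016,0.001,0,0],[0.0165,0.001,0,0]]'
python3 -m handwheel '[[0,0,0,0]]'
python3 go.py 61.4 -28 39
```

```text
clock: 10.82
eef_pos: [530.6, -31.8, 38.2]
eef_rot: [-3.139, 0.001, 1.477]
wrist_force: [-0.3, -2.2, 2.2]
finger_gap: 0.4
clock: 10.95
eef_pos: [530.5, -31.8, 38.2]
eef_rot: [-3.139, 0.001, 1.477]
wrist_force: [0.6, -1.7, 0.1]
finger_gap: 0.5
fus 61.3 -28.1 38.2 F [ 0.57 -1.72  0.12] gap 0.5 t 10.95
turn -0.18
shift m [-0.0001  0.0001 -0.0008]
```

```bash
python3 -m handwheel '[[-0.006,0,0,0],[-0.006,0,-0.03,0],[-0.006,0,-0.06,0],[-0.006,0,-0.08,0],[-0.006,0,-0.08,0]]'
python3 go.py -75 28 118
```

```text
clock: 11.58
eef_pos: [530.7, -38.0, 119.2]
eef_rot: [-3.141, 0.0, 1.477]
wrist_force: [-0.1, 0.2, 0.1]
finger_gap: 0.4
fus 67.5 -27.4 119.2 F [-0.11  0.17  0.14] gap 0.4 t 11.575
turn -0.19
shift m [0.1427 0.0549 0.0011]
```

```bash
python3 -m handwheel '[[0.05,0.02,0,0],[0.10,0.04,0,0],[0.143,0.055,0,0],[0.143,0.055,0,0],[0.143,0.055,0,0]]'
python3 go.py -75 28 39
```

```text
clock: 12.2
eef_pos: [598.3, 98.6, 117.8]
eef_rot: [-3.14, 0.001, 1.477]
wrist_force: [-1.4, 0.1, -0.7]
finger_gap: 0.2
fus -74.7 27.5 117.8 F [-1.43  0.06 -0.69] gap 0.2 t 12.2
turn -0.19
shift m [0.0004 0.0006 0.0788]
```

```bash
python3 -m handwheel '[[0.001,0.001,0.03,0],[0.001,0.001,0.055,0],[0.001,0.001,0.075,0],[0.001,0.001,0.079,0],[0.001,0.001,0.079,0]]'
python3 go.py -54.8 28 39
```

```text
clock: 12.82
eef_pos: [599.3, 98.8, 39.3]
eef_rot: [-3.14, 0.001, 1.476]
wrist_force: [-0.3, -0.2, 0.7]
finger_gap: 0.5
fus -75.0 28.5 39.3 F [-0.26 -0.15  0.67] gap 0.5 t 12.825
turn -0.24
shift m [-0.0202 -0.0004  0.0003]
```

```bash
python3 -m handwheel '[[-0.006,0,0,0],[-0.011,0,0,0],[-0.015,0,0,0],[-0.018,0,0,0],[-0.02,0,0,0]]'
python3 -m handwheel '[[0,0,0,0]]'
python3 go.py -54.8 28 39
python3 -m handwheel '[[0.006,0,0,0],[0.006,0,-0.03,0],[0.006,0,-0.06,0],[0.006,0,-0.08,0],[0.006,0,-0.08,0]]'
python3 go.py 131.4 -1 119
```

```text
clock: 13.45
eef_pos: [597.6, 79.0, 39.5]
eef_rot: [-3.14, 0.0, 1.476]
wrist_force: [1.0, 2.6, 2.2]
finger_gap: 0.4
clock: 13.58
eef_pos: [597.5, 78.8, 39.5]
eef_rot: [-3.14, 0.001, 1.476]
wrist_force: [-0.6, 0.1, -0.3]
finger_gap: 0.6
fus -55.0 28.6 39.5 F [-0.57  0.1  -0.3 ] gap 0.6 t 13.575
turn -0.23
shift m [-0.0002 -0.0006  0.0005]
clock: 14.2
eef_pos: [598.8, 85.2, 120.6]
eef_rot: [3.141, 0.0, 1.476]
wrist_force: [0.5, -0.8, -1.0]
finger_gap: 0.4
fus -61.4 29.2 120.6 F [ 0.54 -0.82 -1.04] gap 0.4 t 14.2
turn -0.22
shift m [-0.1929 -0.0295  0.0017]
```

```bash
python3 -m handwheel '[[-0.05,-0.008,0,0],[-0.10,-0.016,0,0],[-0.15,-0.024,0,0],[-0.193,-0.03,0,0],[-0.193,-0.03,0,0]]'
python3 -m handwheel '[[0,0,0,0]]'
python3 go.py;  python3 - <<'E'
from h import *
import cv2
a=np.mean([cams.camera("wrist").astype(float) for _ in range(3)],0).astype(np.uint8)
xa=np.array([-0.09075,-0.99587,0]);ya=np.array([0.99587,-0.09075,0]);o=np.array([564.1,26.7,0])
w=cams.get_calibration("wrist");f=200/np.tan(np.radians(w["vertical_fov"]/2))
def rect(z):
    X,Y=np.meshgrid(np.arange(-60,100,.2),np.arange(70,-70,-.5))
    P=o+X[...,None]*xa+Y[...,None]*ya+np.array([0,0,z])
    q=P@np.array(w["R"]).T+w["t"];m=(q[...,:2]/q[...,2:]*f+[w["cx"],w["cy"]]).astype(np.float32)
    return cv2.remap(a,m[...,0],m[...,1],cv2.INTER_CUBIC)
out=np.vstack([rect(70),rect(78)])
for x in range(-60,100,10):
    k=(x+60)*5;cv2.line(out,(k,274),(k,286),(0,255,0),1);cv2.putText(out,str(x),(k+2,286),0,.4,(0,255,0),1)
cv2.imwrite("pics/r9.png",out[:,:,::-1])
h=rect(78).astype(int);yel=(h[...,0]>150)&(h[...,1]>150)&(h[...,2]<80)
for y in(60,58,-58,-60):
    k=np.flatnonzero(yel[int((70-y)/.5)]);print("tape",y,k.min()/5-60,k.max()/5-60)
r=rect(70).astype(int)
for y in(40,28,15,-15,-28,-40):
    s=r[int((70-y)/.5),450:].sum(1);k=np.flatnonzero(s>280);print("front",y,(450+k[0])/5-60)
E
```

```text
clock: 14.82
eef_pos: [549.7, -106.1, 119.4]
eef_rot: [-3.141, 0.0, 1.473]
wrist_force: [0.5, 0.1, -0.0]
finger_gap: 0.8
clock: 14.95
eef_pos: [549.6, -105.5, 118.6]
eef_rot: [-3.14, -0.0, 1.473]
wrist_force: [0.4, -0.0, -0.4]
finger_gap: 0.2
fus 132.9 -2.5 118.6 F [ 0.38 -0.   -0.43] gap 0.2 t 14.95
turn -0.41
tape 60 44.0 55.599999999999994
tape 58 44.0 55.599999999999994
tape -58 45.0 56.400000000000006
tape -60 45.0 56.400000000000006
front 40 30.0
front 28 30.0
front 15 30.0
front -15 30.0
front -28 30.0
front -40 30.0
```

View pics/r9.png

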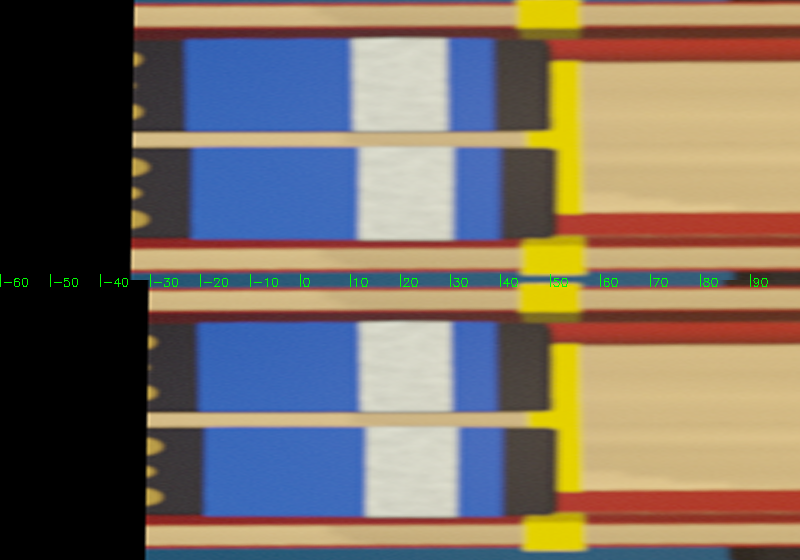

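The fronts are at 50.0 (far) and 51.0 (near), and the tape centres on those sides are 49.8 and 50.7. Both fronts lie on the middle of the tape and the arm is clear, so I'm handing in.

```bash
python3 -c "
from cell import manip;print(manip.sign_off())"
```

```text
the job is handed in; nothing more can be done
None
```

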